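Close up the ring-stock box: lid on, retaining bar across

ROBOT

A 6-joint arm with a two-finger parallel gripper is mounted at the origin on the work surface. World frame = base frame: x ahead of the robot, y to its left, z up, the work surface at z = 0. Lengths are in m, angles in degrees, forces in N, time in s.
With the tool pointing down it reaches from about 0.25 to 0.725 m from the base axis. Payload 9.7 kg.
Tool frame: the origin (TCP) lies at the very end of the fingers, on their centre line; the grasp point (between the pads) lies robot.tcp_to_grasp behind it (robot.tcp_to_grasp is the distance from the TCP to the grasp point, in m); z points along the fingers, y is the line along which they close (so a half turn about z gives the same grasp; the last joint's range is limited). The gripper opens to 85 mm and grips with 20 to 120 N. Pads are 22 mm wide; open, the fingers measure 114 mm over their backs; the gripper's body (76 mm by 85 mm) begins 54 mm behind the grasp point. The pads swing forward as they close: fully open they stand 13 mm farther back than shut.
Start: joints at [66.234, 4.979, 10.078, 95.1, 0, 90], TCP at [0.222, 0.503, 0.204] pointing down, gripper open.
Joint ranges: [-179.16, 179.16], [-48.56, 103.87], [-65.8, 70.77], [-126.05, 130.52], [-82.76, 87.17], [-180, 180]. Speed limits (degrees/s): [127.2, 127.2, 147.25, 180, 180, 180].

INTERFACE

Orientations are given as [roll, pitch, yaw] about the fixed x, y, z axes, in that order (R = Rz(yaw) Ry(pitch) Rx(roll)).
In Python, from plant import robot, cams, find_in gives the robot as it stands.
- The arm moves only by the tool drive_tool, never from a script. Its argument "steps" is a list of rows, each an object with "claw": the opening, from 0 (shut) to 1 (fully open); "translation": the shift along the tool's x, y, z each as a share of 0.3 m, from -1 to 1, a list of three; "roll": the turn about the tool's z as a share of 90 degrees, from -1 to 1. In form: [{"claw": claw, "translation": [tx, ty, tz], "roll": roll}, ...]. A call has 1 to 8 rows; each row is the pose to reach, as a shift and turn from the pose commanded when the call began, along the tool's axes at that moment; what a row does not reach only later rows make up. A row lasts 1/12 s, in which the tool goes at most 41.7 mm and 7.16 degrees, less where a joint would pass 70% of its speed; a pose out of reach is approached as far as the arm can. A call with a number of a shift or a turn outside -1 to 1 is refused whole. A call with a gripper value outside its range is refused whole. The fingers move at their own pace and stop on an object; "grip_force" is the grip in N (left out, the last holds). Time passes only in rows, so rows that repeat a pose let the fingers close. It gives the time, the measured TCP pose, the force, the opening and the grip force at its end, in the units of the state.
- robot.get_obs(): the state, without advancing time (a new reading comes with each control period).
- cams.snapshot(name): name is "scene" or "top"; returns (picture, depth): 480x640x3 uint8, red, green, blue; 480x640 float32, m along the optical axis (not along the pixel's ray), 0 where there is no reading.
- cams.calibration(name): a dict with "mtx" (3x3 intrinsics, pixels), "R" (3x3) and "t" (3): a world point X has camera coordinates R X + t. Camera axes: x right, y down, z forward; pixel columns grow to the right and rows downward; lengths in m; the calibration is good to about 2 mm. A picture is of the moment at which its call begins. calibration takes no time and is no camera call.
- robot.job_done(): hands the job in; it is judged then, once.
Trained networks look in the newest picture that a camera, given by its name, has taken for a name from the list of things; names that differ only in an ending like _2 or _b are one class to them, and where a whole thing is asked for, a point or a joint stands for the part that bears it (a point fixed in the world has none). Each returns a list of dicts, best first, with "confidence" (0 to 1); they miss things now and then, are a little off and sometimes report something else, mostly with a low value. They report only what shows in the picture. A call takes as long as a camera call. They do not tell look-alikes from the thing itself.
- find_in(query, camera): "bbox" ([centre column, centre row, width, height] in pixels, round what is visible of it).
The state is a dict: "time_s": time; "joint_positions": joint angles; "qvel": joint speeds; "joint_torque": joint torques, N m; "eef_pos": TCP position; "eef_rot": TCP orientation; "contact_force": force on the tool from outside, world axes, zero at the start; "ft_torque": the same for the moment, N m; "grip_width": finger opening in m; "gripper_force": force on a finger pad.
Only numpy, scipy, OpenCV 4.12 (cv2) and the standard library are available. Lean on these libraries where they do the work, as an engineer would, in place of code of your own. Each camera call takes 0.05 s, during which the arm holds its last target. There are 200 camera calls.

TASK

The small wooden box of ring blanks is loaded and wants closing up: first set its lid fully home on the box and let go of it. Then draw the retaining bar out of the rack by its end, lay it flat on the open bench and let go; take it again by its middle and lower it, centred, into both forked uprights so that it lies across above the lid, and let go only once it is down in the forks. Leave the steel block, the jar and the hammer alone.

Things in the scene. Friction and masses are not known exactly. Their poses are not given: they have to be found in the camera images.
- holder: Fixed wooden board 260 x 150 x 15 mm, origin at the centre of its underside on the bench, z up, long side along its x. In its middle an open square wooden box, 110 mm outside, 100 mm inside, rim 65 mm above the bench, loaded with rings on a pad well below the rim. Beyond the box, at x = +92 and -92 mm, two dark steel forked uprights, 30 mm long along x and 60 mm wide along y.
- seat (a point): Point midway between the two forks at the height of their notch floors, 96 mm above the bench; axes as the holder's. The centre of the bar's underside belongs here, the bar along x. The notches run along x, 24 mm wide along y for the lowest 14 mm; above that the cheeks flare outward up to 123 mm above the bench.
- rim (a point): Centre of the box's mouth, level with its rim (65 mm above the bench); axes as the holder's.
- lid: Loose square wooden lid, about 0.14 kg, right way up on the bench; origin at the centre of its underside. From below: step 94 x 94 mm, 90 mm at its foot (z 0 to 6 mm, goes in the box mouth), plate 110 x 110 mm (z 6 to 12, rests on the rim), round steel knob 22 mm in diameter (z 12 to 34). Fits at any quarter turn. Home, its origin is 6 mm below the rim, its knob top 3 mm under the bar.
- rack: Fixed low wooden pigeonhole rack, 173 x 70 mm, 46 mm high, origin near its centre on the bench (mouth at x = -80 mm, closed back at x = +93 mm). One horizontal hole open only at its mouth, which faces its -x: 30 mm wide, from 10 to 38 mm above the bench. Small files lie fixed on its top.
- bar: Loose plain aluminium bar, 220 x 20 x 16 mm (x, y, z), about 0.19 kg, origin at the centre of its underside. Starts in the rack on the hole's floor (10 mm above the bench), its -x end sticking out of the mouth by about 60 mm, the rest covered. It slides out freely along the rack's -x.
- block: Bystander: loose steel bench block, 70 x 70 x 20 mm, origin at the centre of its underside.
- jar: Bystander: loose lidded jar, 56 mm diameter, 70 mm high, origin at the centre of its underside.
- hammer: Bystander: loose hammer 240 mm long, lying along its x, left of the holder.
Not all that is in view belongs to the job. What is meant by the lid is not red, turquoise or white, and is the smaller of those in its own colour.

How it is judged (in metres and radians):
On the way, in this order (a step that is already met when the one before it is completed fails the run):
1. the lid is home on the box and let go (horizontal distance between lid and rim below 0.006 m and z of lid in the frame of rim between -0.009 and -0.003 m and angle between lid's own z axis and vertical below 0.03 rad and contact force between the fingers and lid below 0.05 N and linear speed of lid below 0.02 m/s), for 0.2 s.
2. the bar lies flat on the bench, out of the rack, and is let go (height (world z) of bar below 0.005 m and angle between bar's own z axis and vertical below 0.04 rad and contact force between the fingers and bar below 0.05 N and linear speed of bar below 0.02 m/s), for 0.2 s.
3. the bar is lifted again, held within 50 mm of its middle (height (world z) of bar above 0.05 m and horizontal distance between the grasp point and bar below 0.05 m and contact force between the fingers and bar above 0.5 N), for 0.1 s.
4. the bar is down in both forks (within 10 mm of the notch floors) while still held (x of bar in the frame of seat between -0.018 and 0.018 m and y of bar in the frame of seat between -0.006 and 0.006 m and z of bar in the frame of seat between -0.004 and 0.01 m and angle between the x axis of bar and the x axis of holder, either way round below 0.1 rad and contact force between the fingers and bar above 0.5 N), for 0.05 s.
At the end, for the whole second after the job is handed in: The lid sits home on the box (centre within 6 mm, level, plate down on the rim to 3 mm); the bar rests on both notch floors (to 3 mm), along the forks, its middle within 18 mm of midway between them; both released and at rest (all of step 1 and x of bar in the frame of seat between -0.018 and 0.018 m and y of bar in the frame of seat between -0.005 and 0.005 m and z of bar in the frame of seat between -0.003 and 0.003 m and angle between the x axis of bar and the x axis of holder, either way round below 0.06 rad and angle between bar's own z axis and vertical below 0.04 rad and contact force between the fingers and bar below 0.05 N and linear speed of bar below 0.02 m/s); the robot touches nothing.
It fails at once if the block is moved by more than 30 mm (distance of block from where it was at the start of the episode above 0.03 m).
It fails at once if the jar is moved by more than 30 mm (distance of jar from where it was at the start of the episode above 0.03 m).
It fails at once if the hammer is moved by more than 30 mm (distance of hammer from where it was at the start of the episode above 0.03 m).
It also fails if it takes over 72 s, if anything falls off the work surface, if the arm or the gripper's body presses on something with over 40 N, if the wrist force passes 120 N, or if a joint passes its speed limit or range.

## Working session

There is one attempt and no reset: what is moved stays moved. The work goes in short steps, Python scripts to look and compute and a tool call to move; the robot and the scene stay as the last step left them, time stands still between calls to the robot, and variables do not carry over. Pictures are saved under pics/ and viewed, at most 10 in all, crops included, and the job is handed in when it is done.

Besides the shell and the picture viewer there is one more tool, called after "Request:" as a command line: name --argument value ..., lists and objects as JSON in quotes. drive_tool: Moves the arm, as the interface text tells. Its arguments: {"type":"object","properties":{"steps":{"type":"array","items":{"type":"object","properties":{"claw":{"type":"number"},"translation":{"type":"array","items":{"type":"number","minimum":-1,"maximum":1}},"roll":{"type":"number","minimum":-1,"maximum":1}}}},"grip_force":{"type":"number"}},"required":["steps"]}

```bash
mkdir -p pics; ls; python3 - <<'E'
from plant import robot,cams,find_in
import cv2,numpy as np
print(robot.tcp_to_grasp, robot.get_obs())
for n in ("top","scene"):
    p,d=cams.snapshot(n); cv2.imwrite(f"pics/{n}0.png",p[:,:,::-1]); np.savez(f"{n}0.npz",p=p,d=d)
    c=cams.calibration(n); print(n,c)
    for q in ("lid","bar","holder","rack","block","jar","hammer"):
        print(q,[(np.round(r["bbox"]).astype(int).tolist(),round(r["confidence"],2)) for r in find_in(q,n)][:5])
E
```

```text
pics
0.0187 {'time_s': 0.0, 'joint_positions': array([ 6.62334358e+01,  5.01184956e+00,  1.00336075e+01,  9.50987508e+01,
       -6.66076428e-04,  8.99995459e+01]), 'qvel': array([ 0.06209976, -0.03858478, -0.00641458,  0.02813727,  0.02092808,
        0.04693412]), 'joint_torque': array([ 1.36825511e-03, -5.20382881e+01,  4.64807868e+01,  1.59941782e-02,
        8.52595008e-05, -3.45691689e-06]), 'eef_pos': array([0.22155324, 0.50311443, 0.20366831]), 'eef_rot': array([-1.79923007e+02,  6.65465583e-04,  1.56233891e+02]), 'contact_force': array([-0.48679224, -0.38955292, -0.45448747]), 'ft_torque': array([ 0.03896954, -0.00968643,  0.00070315]), 'gripper_force': 0.0, 'grip_width': 0.08528207512382686}
top {'mtx': array([[435.7881886 ,   0.        , 314.6155986 ],
       [  0.        , 435.7881886 , 234.99622519],
       [  0.        ,   0.        ,   1.        ]]), 'R': array([[ 4.58641050e-03, -9.99785554e-01, -2.01943278e-02],
       [-9.83863943e-01, -8.99508578e-04, -1.78915994e-01],
       [ 1.78859461e-01,  2.06890532e-02, -9.83657083e-01]]), 't': array([0.01568217, 0.55559253,
[... 364 characters left out ...]
[([123, 271, 37, 90], 0.89)]
scene {'mtx': array([[461.43691997,   0.        , 319.52535088],
       [  0.        , 461.43691997, 236.32660663],
       [  0.        ,   0.        ,   1.        ]]), 'R': array([[ 0.77932238,  0.62644206,  0.01506567],
       [ 0.41444126, -0.49725269, -0.76221926],
       [-0.46999476,  0.60025837, -0.64714358]]), 't': array([-0.43439754, -0.18639246,  1.7372577 ])}
lid [([393, 289, 44, 38], 0.96), ([279, 317, 58, 40], 0.95), ([290, 202, 50, 27], 0.8), ([197, 246, 58, 28], 0.72), ([138, 324, 47, 38], 0.56)]
bar []
holder [([368, 213, 86, 69], 0.73)]
rack []
block [([339, 264, 31, 23], 0.69)]
jar [([335, 298, 20, 30], 0.75)]
hammer [([386, 169, 56, 28], 0.86)]
```

View pics/top0.png

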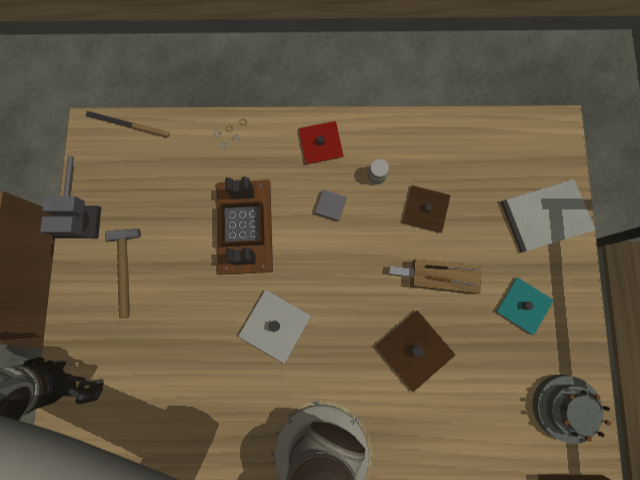

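View pics/scene0.png

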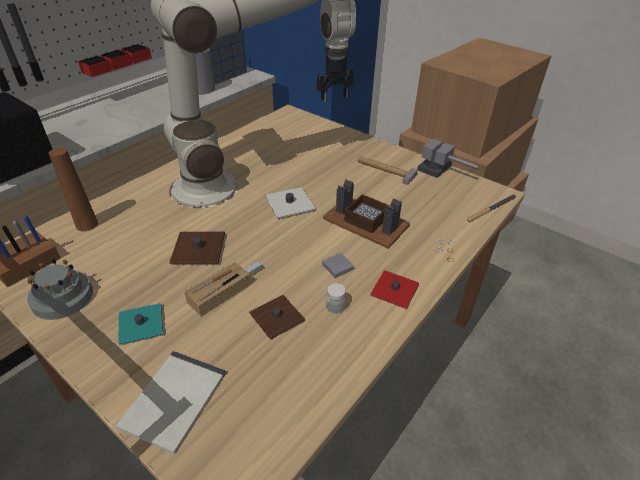

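The top view shows two brown lids. The smaller one, at (428,210), is the target. The holder is at (243,225) with its long side up the image, the bar end at (400,271) sticks out of the rack mouth toward +y, and the block and jar are at (331,205) and (378,171).

```bash
cat > h.py <<'E'
import numpy as np,cv2
from plant import robot,cams
def cloud(n,d):
    c=cams.calibration(n); v,u=np.mgrid[:480,:640]
    K=c["mtx"]; P=np.stack([(u-K[0,2])/K[0,0]*d,(v-K[1,2])/K[1,1]*d,d],-1)
    W=(P-c["t"])@c["R"]; W[d==0]=np.nan
    return W
def sel(W,x0,x1,y0,y1,z0,z1):
    m=(W[...,0]>x0)&(W[...,0]<x1)&(W[...,1]>y0)&(W[...,1]<y1)&(W[...,2]>z0)&(W[...,2]<z1)
    return W[m]
def rect(p):
    (c,s,a)=cv2.minAreaRect((p[:,:2]*1000).astype(np.float32)); return np.round(c,1),np.round(s,1),round(a,1),len(p),np.round(np.median(p[:,2])*1000,1)
E
python3 - <<'E'
from h import *
for n in("top","scene"):
    D=np.load(n+"0.npz"); W=cloud(n,D["d"]); 
    if n=="top":
        for k,(u,v) in dict(lid=(440,222),knob=(428,208),box=(243,225),bar=(400,271),rack=(447,277),block=(331,205),jar=(378,171)).items(): print(k,W[v,u])
        for q in((600,130),(300,400),(150,180)): print("bench",W[q[1],q[0]])
        L=W[210,428];H=W[225,243];R=W[271,400]; 
    else: print("bench",W[150,280],W[340,400])
    print(n,"lid",rect(sel(W,L[0]-.1,L[0]+.1,L[1]-.09,L[1]+.09,.008,.018)))
    p=sel(W,L[0]-.04,L[0]+.04,L[1]-.04,L[1]+.04,.029,.045); print("knob",p.mean(0),rect(p))
    print("board",rect(sel(W,H[0]-.16,H[0]+.16,H[1]-.18,H[1]+.18,.011,.02)))
    print("rim",rect(sel(W,H[0]-.075,H[0]+.075,H[1]-.075,H[1]+.075,.06,.07)))
    for s in(1,-1):
        print("fork",rect(sel(W,H[0]-.1,H[0]+.1,H[1]+s*.095-.045,H[1]+s*.095+.045,.105,.135)))
    print("bar",rect(sel(W,R[0]-.05,R[0]+.05,R[1]-.03,R[1]+.06,.02,.031)))
    print("rack",rect(sel(W,R[0]-.12,R[0]+.12,R[1]-.25,R[1]+.02,.042,.05)))
E
```

```text
lid [ 0.59992602 -0.32692927  0.00790565]
knob [ 0.63272165 -0.2889364   0.03562223]
box [0.58561206 0.21179598 0.03539002]
bar [ 0.46267184 -0.20976483  0.02720484]
rack [ 0.44532975 -0.32732378  0.04803333]
block [ 0.64457675 -0.0269172   0.02238541]
jar [ 0.72667372 -0.15210719  0.06784723]
bench [ 1.1984143  -1.2925225  -0.74644903]
bench [0.12952931 0.05417871 0.00081913]
bench [ 7.24270581e-01  4.90119509e-01 -4.22508197e-04]
top lid (array([ 621.7, -282.8]), array([173.4, 162.8]), 7.1, 1469, np.float64(12.9))
knob [ 0.63781481 -0.28878909  0.03484736] (array([ 637.8, -288.2]), array([18.6, 19.9]), 86.2, 50, np.float64(34.9))
board (array([589. , 213.9]), array([260.1, 150.1]), 2.9, 2082, np.float64(15.8))
rim (array([576.8, 213.1]), array([134.9, 109.6]), 2.5, 342, np.float64(65.7))
fork (array([0., 0.]), array([0., 0.]), 0.0, 0, np.float64(nan))
fork (array([0., 0.]), array([0., 0.]), 0.0, 0, np.float64(nan))
bar (array([ 451.6, -210.4]), array([63.5, 45.5]), 83.7, 170, np.float64(26.8))
rack (array([ 450.7, -328.4]), array([173.8,  70.7]), 83.6, 1448, np.float64(46.8))
bench [ 0.02979449  0.38873836 -0.00147298] [nan nan nan]
scene lid (array([ 640. , -290.5]), array([111.2, 113.3]), 74.6, 1168, np.float64(11.5))
knob [ 0.64119678 -0.29131786  0.03291718] (array([ 641. , -291.7]), array([18.6, 24.6]), 23.1, 45, np.float64(33.2))
board (array([590.8, 210.3]), array([259.4, 155.2]), 3.3, 804, np.float64(14.6))
rim (array([577.9, 212.3]), array([135.6, 116.7]), 3.4, 197, np.float64(63.7))
fork (array([0., 0.]), array([0., 0.]), 0.0, 0, np.float64(nan))
fork (array([0., 0.]), array([0., 0.]), 0.0, 0, np.float64(nan))
bar (array([ 465. , -206.7]), array([49.7, 26.1]), 83.3, 95, np.float64(24.6))
rack (array([ 452.1, -329.5]), array([174.6,  74.2]), 83.7, 996, np.float64(45.6))
  return _methods._mean(a, axis=axis, dtype=dtype,
  ret = ret.dtype.type(ret / rcount)
```

```bash
cat >> h.py <<'E'
def go(x,y,z,yaw,off=0):
    """shares to reach world TCP pose (m, deg; tool down, yaw mod 180) from the present one"""
    from scipy.spatial.transform import Rotation as R
    o=robot.get_obs(); r=R.from_euler("xyz",o["eef_rot"],degrees=True)
    d=r.inv().apply(np.array([x,y,z])-o["eef_pos"])/.3
    dy=(o["eef_rot"][2]-yaw+90)%180-90
    print("pos",o["eef_pos"].round(4),"yaw",o["eef_rot"][2].round(2),"j",o["joint_positions"].round(0),"-> trans",d.round(4),"roll",round(dy/90,4))
E
python3 - <<'E'
from h import *
for n in("top","scene"):
    D=np.load(n+"0.npz"); W=cloud(n,D["d"]); I=D["p"]
    L=(.639,-.290)
    print(n,"lid",rect(sel(W,L[0]-.085,L[0]+.085,L[1]-.085,L[1]+.085,.0085,.016)))
    print("rim",rect(sel(W,.589-.068,.589+.068,.212-.075,.212+.075,.058,.07)))
    print("block",rect(sel(W,.58,.72,-.09,.04,.016,.026)),"jar",rect(sel(W,.68,.78,-.22,-.09,.06,.08)))
    for s in(1,-1):
        p=sel(W,.589+s*.092-.03,.589+s*.092+.03,.212-.06,.212+.06,.08,.14); print("fork",len(p), len(p) and (rect(p),p[:,2].max()))
    p=sel(W,.42,.51,-.235,-.13,.02,.03); print("bar",rect(p),p[:,1].max())
go(.639,-.29,.12,-16); go(.639,-.29,.12,74)
E
```

```text
top lid (array([ 652.7, -297.7]), array([118.6, 141. ]), 75.1, 1325, np.float64(12.8))
rim (array([588.7, 213.4]), array([110.9, 110.3]), 2.8, 371, np.float64(65.5))
block (array([647.9, -24.8]), array([70.2, 70.4]), 71.0, 604, np.float64(21.0)) jar (array([ 737.7, -154.9]), array([48. , 48.4]), 62.3, 276, np.float64(70.5))
fork 349 ((array([680.9, 218.7]), array([32.8, 60.1]), 3.8, 349, np.float64(107.2)), np.float64(0.1271814948655705))
fork 339 ((array([497. , 208.8]), array([30.3, 59.6]), 2.8, 339, np.float64(109.5)), np.float64(0.12685722596675975))
bar (array([ 464.9, -207.5]), array([55.1, 20.1]), 82.8, 143, np.float64(26.7)) -0.18048071748221503
scene lid (array([ 640.2, -290.5]), array([111.2, 112.8]), 74.6, 1127, np.float64(11.5))
rim (array([588.6, 212.9]), array([114. , 116.7]), 3.4, 228, np.float64(63.3))
block (array([649.7, -25.8]), array([72.3, 75.5]), 73.0, 369, np.float64(19.5)) jar (array([ 739.4, -156.2]), array([47.8, 50.1]), 11.0, 226, np.float64(68.8))
fork 240 ((array([681.7, 218.2]), array([31.9, 66.6]), 3.3, 240, np.float64(104.5)), np.float64(0.1253214523653896))
fork 225 ((array([498.3, 208.4]), array([33.6, 69.8]), 3.8, 225, np.float64(103.4)), np.float64(0.12425246323589498))
bar (array([ 465. , -206.7]), array([49.7, 26.1]), 83.3, 95, np.float64(24.6)) -0.18156661348070155
pos [0.2217 0.5034 0.2044] yaw 156.23 j [66.  5. 10. 95.  0. 90.] -> trans [-2.339  -1.8596  0.2812] roll -0.0863
pos [0.2217 0.5034 0.2044] yaw 156.23 j [66.  5. 10. 95.  0. 90.] -> trans [-2.339  -1.8596  0.2812] roll 0.9137
```

```bash
python3 - <<'E'
import cv2
a=cv2.imread("pics/top0.png")[160:360,190:490]
cv2.imwrite("pics/c1.png",cv2.resize(a,None,fx=2.6,fy=2.6,interpolation=cv2.INTER_CUBIC))
E
```

```text
(no output)
```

View pics/c1.png

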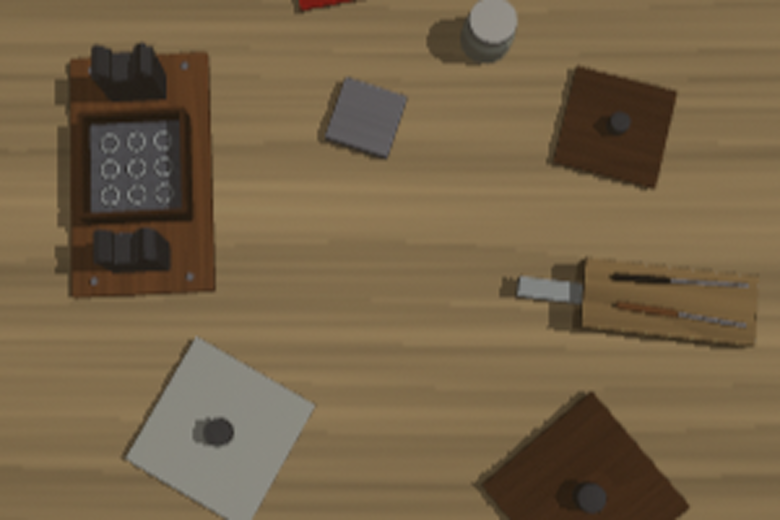

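Request:
drive_tool --steps '[{"claw":1,"translation":[-0.78,-0.62,0],"roll":-0.0863},{"claw":1,"translation":[-0.78,-0.62,0],"roll":-0.0863},{"claw":1,"translation":[-0.78,-0.62,0],"roll":-0.0863},{"claw":1,"translation":[-0.78,-0.62,0],"roll":-0.0863},{"claw":1,"translation":[-0.78,-0.62,0],"roll":-0.0863},{"claw":1,"translation":[-0.78,-0.62,0],"roll":-0.0863},{"claw":1,"translation":[-0.78,-0.62,0],"roll":-0.0863},{"claw":1,"translation":[-0.78,-0.62,0],"roll":-0.0863}]'

```text
time_s: 1.47
eef_pos: [0.3626, 0.2346, 0.2048]
eef_rot: [-180.0, 0.1, 163.8]
contact_force: [-0.3, 0.0, 0.2]
grip_width: 0.0857
gripper_force: 0.0
```

```bash
python3 -c "
from h import *
go(.6393,-.2902,.12,-15.4)"
```

```text
pos [0.3626 0.2346 0.2048] yaw 163.78 j [ 33. -11.  -5.  96.  -0.  49.] -> trans [-1.3739 -1.422   0.2852] roll -0.0091
```

Request:
drive_tool --steps '[{"claw":0.7,"translation":[-0.69,-0.71,0.1],"roll":-0.009},{"claw":0.7,"translation":[-0.69,-0.71,0.1],"roll":-0.009},{"claw":0.7,"translation":[-0.69,-0.71,0.1],"roll":-0.009},{"claw":0.7,"translation":[-0.69,-0.71,0.1],"roll":-0.009},{"claw":0.7,"translation":[-0.69,-0.71,0.1],"roll":-0.009},{"claw":0.7,"translation":[-0.69,-0.71,0.1],"roll":-0.009},{"claw":0.7,"translation":[-0.69,-0.71,0.1],"roll":-0.009},{"claw":0.7,"translation":[-0.69,-0.71,0.1],"roll":-0.009}]'

```text
time_s: 2.13
eef_pos: [0.5028, -0.0273, 0.173]
eef_rot: [-179.9, -0.0, 164.6]
contact_force: [-0.0, -0.1, 0.7]
grip_width: 0.0601
gripper_force: 0.0
```

Request:
drive_tool --steps '[{"claw":0.7,"translation":[-0.684,-0.712,0.14],"roll":0},{"claw":0.7,"translation":[-0.684,-0.712,0.14],"roll":0},{"claw":0.7,"translation":[-0.684,-0.712,0.14],"roll":0},{"claw":0.7,"translation":[-0.684,-0.712,0.14],"roll":0},{"claw":0.7,"translation":[-0.684,-0.712,0.14],"roll":0},{"claw":0.7,"translation":[-0.684,-0.712,0.14],"roll":0},{"claw":0.7,"translation":[-0.684,-0.712,0.14],"roll":0},{"claw":0.7,"translation":[-0.684,-0.712,0.14],"roll":0}]'

```text
time_s: 2.8
eef_pos: [0.6442, -0.2872, 0.1278]
eef_rot: [-180.0, -0.2, 164.6]
contact_force: [2.1, -0.0, -1.5]
grip_width: 0.0597
gripper_force: 0.0
```

```bash
python3 -c "
from h import *
go(.6393,-.2902,.016,-15.4)"
```

```text
pos [ 0.6442 -0.2872  0.1278] yaw 164.64 j [-24.  27.  28.  92.  -0.  -9.] -> trans [ 0.0119 -0.0138  0.3727] roll 0.0004
```

Request:
drive_tool --steps '[{"claw":0.7,"translation":[0,0,0.25],"roll":0},{"claw":0.7,"translation":[0,0,0.25],"roll":0},{"claw":0.7,"translation":[0,0,0.25],"roll":0},{"claw":0.7,"translation":[0,0,0.25],"roll":0}]'

```text
time_s: 3.13
eef_pos: [0.642, -0.2817, 0.0558]
eef_rot: [180.0, -0.2, 164.8]
contact_force: [-0.4, -0.7, 2.1]
grip_width: 0.06
gripper_force: 0.0
```

```bash
python3 -c "
from h import *
go(.6393,-.2902,.016,-15.4)
p,d=cams.snapshot('scene'); cv2.imwrite('pics/s1.png',cv2.resize(p[220:360,320:480,::-1],None,fx=4,fy=4))"
```

```text
pos [ 0.642  -0.2817  0.0558] yaw 164.83 j [-24.  26.  19.  83.   0.  -9.] -> trans [ 0.0008 -0.0297  0.1328] roll 0.0026
```

```bash
python3 -c "
from h import *
p,d=cams.snapshot('scene'); cv2.imwrite('pics/s1.png',cv2.resize(p[200:350,200:350,::-1],None,fx=4,fy=4))
go(.6393,-.2902,.016,-15.4)"
```

```text
pos [ 0.6442 -0.2827  0.0602] yaw 164.84 j [-24.  26.  19.  83.   0.  -9.] -> trans [ 0.0096 -0.0284  0.1474] roll 0.0027
```

View pics/s1.png

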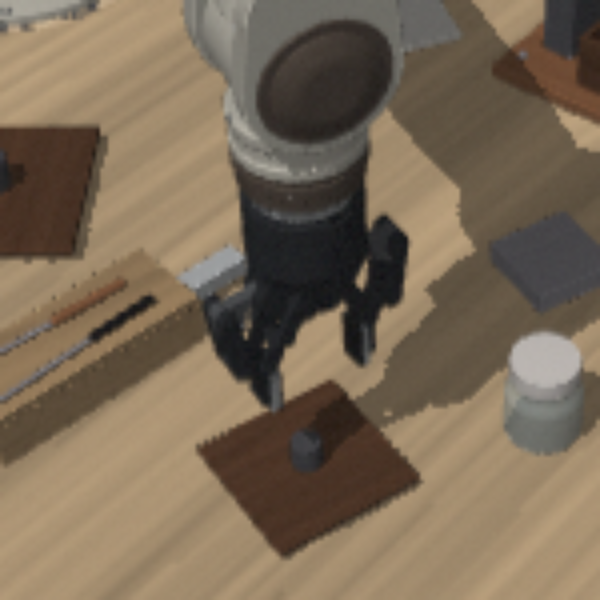

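Request:
drive_tool --steps '[{"claw":0.7,"translation":[0.0096,-0.0284,0],"roll":0.003},{"claw":0.7,"translation":[0.0096,-0.0284,0],"roll":0.003},{"claw":0.7,"translation":[0.0096,-0.0284,0.05],"roll":0.003},{"claw":0.7,"translation":[0.0096,-0.0284,0.05],"roll":0.003},{"claw":0.7,"translation":[0.0096,-0.0284,0.05],"roll":0.003}]'

```text
time_s: 3.65
eef_pos: [0.6379, -0.2905, 0.0429]
eef_rot: [180.0, -0.0, 164.5]
contact_force: [-0.5, 0.9, 0.1]
grip_width: 0.0598
gripper_force: 0.0
```

```bash
sed -i 's/    o=robot.get_obs(); r=/    cams.snapshot("top"); cams.snapshot("top"); O=[]\n    for _ in range(2): O.append(robot.get_obs()["eef_pos"]); cams.snapshot("top")\n    print("settle",np.round(O,4).tolist())\n    o=robot.get_obs(); r=/' h.py; python3 -c "
from h import *
go(.6393,-.2902,.016,-15.4)"
```

```text
settle [[0.6384, -0.2905, 0.0435], [0.6385, -0.2906, 0.0435]]
pos [ 0.6385 -0.2905  0.0434] yaw 164.54 j [-24.  26.  17.  82.  -0.  -9.] -> trans [-0.0021  0.0017  0.0914] roll -0.0006
```

Request:
drive_tool --steps '[{"claw":0.7,"translation":[-0.002,0.002,0.09],"roll":0},{"claw":0.7,"translation":[-0.002,0.002,0.09],"roll":0},{"claw":0.6,"translation":[-0.002,0.002,0.09],"roll":0},{"claw":0,"translation":[-0.002,0.002,0.09],"roll":0},{"claw":0,"translation":[-0.002,0.002,0.09],"roll":0},{"claw":0,"translation":[-0.002,0.002,0.09],"roll":0},{"claw":0,"translation":[-0.002,0.002,0.09],"roll":0},{"claw":0,"translation":[-0.002,0.002,0.09],"roll":0}]' --grip_force 40

```text
time_s: 4.52
eef_pos: [0.6391, -0.29, 0.016]
eef_rot: [-180.0, 0.0, 164.5]
contact_force: [1.0, -0.5, 0.6]
grip_width: 0.0
gripper_force: 0.0
```

Request:
drive_tool --steps '[{"claw":0,"translation":[0,0,-0.1],"roll":0},{"claw":0,"translation":[0,0,-0.2],"roll":0},{"claw":0,"translation":[0,0,-0.3],"roll":0},{"claw":0,"translation":[0,0,-0.4],"roll":0},{"claw":0,"translation":[0,0,-0.5],"roll":0},{"claw":0,"translation":[0,0,-0.5],"roll":0}]'

```text
time_s: 5.02
eef_pos: [0.6405, -0.2906, 0.173]
eef_rot: [-179.9, 0.5, 164.5]
contact_force: [0.7, -0.2, 1.0]
grip_width: -0.0002
gripper_force: 0.0
```

```bash
python3 -c "
from h import *
go(.5893,.2134,.167,3)
z0=robot.get_obs()
for n in('top','scene'):
    p,d=cams.snapshot(n); W=cloud(n,d); q=sel(W,.5,.78,-.4,-.15,.142,.162) ; print(n,len(q),rect(q) if len(q) else 0, z0['eef_pos'],z0['grip_width'],z0['contact_force'])
    for u in (.13,.14,.145,.15,.155,.16,.17): print(len(sel(W,.5,.78,-.4,-.15,u,u+.005)))
    cv2.imwrite(f'pics/l_{n}.png',p[:,:,::-1])
"
```

```text
settle [[0.6396, -0.2903, 0.1671], [0.639, -0.29, 0.1653]]
pos [ 0.6387 -0.2898  0.1643] yaw 164.54 j [-24.  27.  32.  96.  -0.  -9.] -> trans [ 0.6058  1.5729 -0.008 ] roll -0.2051
top 0 0 [ 0.63866638 -0.28983159  0.16425516] -0.0003950472047867015 [-0.0358485  -0.26633973  0.0694099 ]
0
0
0
0
0
0
0
scene 0 0 [ 0.63866638 -0.28983159  0.16425516] -0.0003950472047867015 [-0.0358485  -0.26633973  0.0694099 ]
0
0
0
0
0
0
0
```

```bash
python3 -c "
from h import *
for n in('top','scene'):
    p,d=cams.snapshot(n); W=cloud(n,d)
    print(n,rect(sel(W,.55,.72,-.37,-.2,.0085,.016)),rect(sel(W,.6,.68,-.33,-.25,.03,.04)))
p,d=cams.snapshot('scene');cv2.imwrite('pics/s2.png',cv2.resize(p[200:350,200:350,::-1],None,fx=4,fy=4))
"
```

```text
top (array([ 643.2, -273.8]), array([ 96.5, 112.2]), 74.0, 889, np.float64(13.0)) (array([ 638.1, -288. ]), array([19.4, 19. ]), 88.9, 48, np.float64(35.5))
scene (array([ 640.8, -291.1]), array([111.8, 115.1]), 75.2, 1122, np.float64(11.5)) (array([ 640.4, -290.1]), array([18. , 21.1]), 17.1, 40, np.float64(33.3))
```

View pics/s2.png

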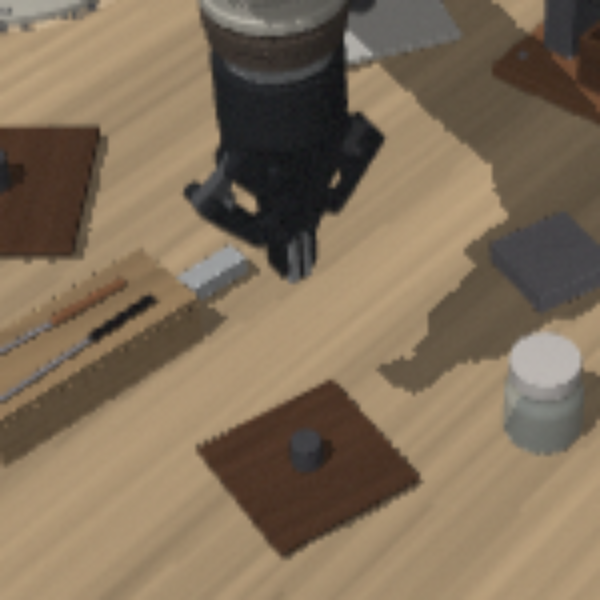

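```bash
python3 -c "
from h import *
o=robot.get_obs(); print(o['eef_pos'],o['eef_rot'])
for n in('top','scene'):
    c=cams.calibration(n)
    for X in (o['eef_pos'],[.639,-.29,.034]):
        q=c['mtx']@(c['R']@np.array(X)+c['t']); print(n,q[:2]/q[2])
    p,d=cams.snapshot(n); W=cloud(n,d)
    q=sel(W,.5,.75,-.4,-.15,.1,.25); i=np.argsort(q[:,2])[:40]; print(len(q), q[i].mean(0) if len(q) else '',q[:,2].min() if len(q) else '')
p,d=cams.snapshot('top');cv2.imwrite('pics/s3.png',cv2.resize(p[140:300,330:530,::-1],None,fx=3,fy=3))
"
```

```text
[ 0.63856079 -0.2897584   0.16430657] [ 1.79984577e+02 -9.43968058e-02  1.64541238e+02]
top [440.79036748 192.88095542]
top [428.15611542 205.89090473]
73 [ 0.63429014 -0.27593568  0.22241374] 0.19358853528180756
scene [273.33916967 275.05590579]
scene [275.80581603 309.48224271]
271 [ 0.64700428 -0.29564571  0.20168134] 0.19319452452447272
```

View pics/s3.png

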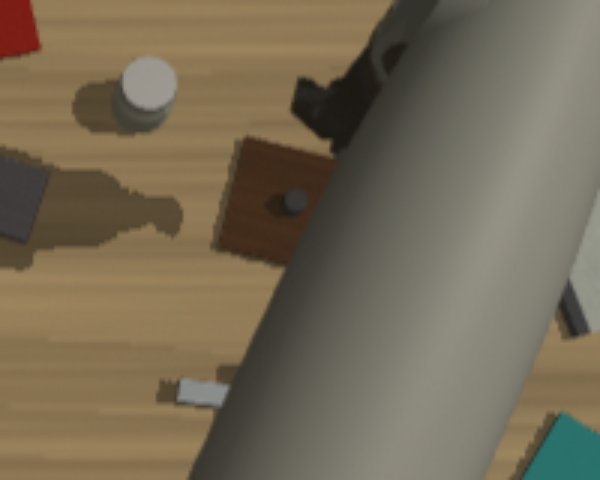

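The image shows the shut fingertips about 28 mm higher than the reported TCP (depth gives z≈0.193 against 0.164 reported). That is why they closed above the knob. I'll allow for that offset and retry.

Request:
drive_tool --steps '[{"claw":0.6,"translation":[-0.003,0.001,0.13],"roll":0},{"claw":0.6,"translation":[-0.003,0.001,0.26],"roll":0},{"claw":0.6,"translation":[-0.003,0.001,0.39],"roll":0},{"claw":0.6,"translation":[-0.003,0.001,0.46],"roll":0},{"claw":0.6,"translation":[-0.003,0.001,0.5],"roll":0},{"claw":0.6,"translation":[-0.003,0.001,0.54],"roll":0},{"claw":0.6,"translation":[-0.003,0.001,0.57],"roll":0},{"claw":0.6,"translation":[-0.003,0.001,0.57],"roll":0}]'

```text
time_s: 6.28
eef_pos: [0.6397, -0.2898, -0.0065]
eef_rot: [180.0, -0.0, 164.5]
contact_force: [0.2, 0.7, 0.3]
grip_width: 0.0511
gripper_force: 0.0
```

```bash
python3 -c "
from h import *
go(.6393,-.2902,-.010,-15.4); print(robot.get_obs()['contact_force'])"
```

```text
settle [[0.6405, -0.2902, -0.0044], [0.6407, -0.2903, -0.004]]
pos [ 0.6407 -0.2903 -0.0039] yaw 164.54 j [-24.  27.  14.  77.   0.  -9.] -> trans [ 0.0047 -0.001   0.0203] roll -0.0007
[-0.26611178 -0.57193846 -0.34008683]
```

Request:
drive_tool --steps '[{"claw":0.5,"translation":[0.005,0,0.016],"roll":0},{"claw":0,"translation":[0.005,0,0.016],"roll":0},{"claw":0,"translation":[0.005,0,0.016],"roll":0},{"claw":0,"translation":[0.005,0,0.016],"roll":0},{"claw":0,"translation":[0.005,0,0.016],"roll":0},{"claw":0,"translation":[0.005,0,0.016],"roll":0},{"claw":0,"translation":[0.005,0,0.016],"roll":0}]' --grip_force 40

```text
time_s: 7.07
eef_pos: [0.6384, -0.2895, -0.0102]
eef_rot: [-180.0, 0.0, 164.5]
contact_force: [-1.2, -0.0, 2.4]
grip_width: 0.0202
gripper_force: 39.3
```

Request:
drive_tool --steps '[{"claw":0,"translation":[0,0,-0.08],"roll":0},{"claw":0,"translation":[0,0,-0.18],"roll":0},{"claw":0,"translation":[0,0,-0.28],"roll":0},{"claw":0,"translation":[0,0,-0.38],"roll":0},{"claw":0,"translation":[0,0,-0.48],"roll":0},{"claw":0,"translation":[0,0,-0.57],"roll":0},{"claw":0,"translation":[0,0,-0.57],"roll":0}]'

```text
time_s: 7.65
eef_pos: [0.64, -0.2902, 0.1672]
eef_rot: [-179.9, 0.5, 164.5]
contact_force: [1.0, -0.3, 0.2]
grip_width: 0.0202
gripper_force: 39.3
```

```bash
python3 -c "
from h import *
go(.5893,.2134,.16,3)
o=robot.get_obs();print(o['grip_width'],o['contact_force'],o['gripper_force'])"
```

```text
settle [[0.639, -0.2898, 0.1616], [0.6384, -0.2895, 0.1598]]
pos [ 0.638  -0.2893  0.159 ] yaw 164.54 j [-24.  27.  31.  95.  -0.  -9.] -> trans [ 0.6033  1.5718 -0.0018] roll -0.2051
0.02013504290934279 [ 0.13066984  0.73645621 -1.42297126] 39.2502897977829
```

Request:
drive_tool --steps '[{"claw":0,"translation":[0.03,0.08,0],"roll":-0.02},{"claw":0,"translation":[0.07,0.18,0],"roll":-0.04},{"claw":0,"translation":[0.11,0.29,0],"roll":-0.06},{"claw":0,"translation":[0.155,0.4,0],"roll":-0.08},{"claw":0,"translation":[0.197,0.51,0],"roll":-0.1},{"claw":0,"translation":[0.24,0.62,0],"roll":-0.12},{"claw":0,"translation":[0.28,0.73,0],"roll":-0.14},{"claw":0,"translation":[0.322,0.84,0],"roll":-0.16}]'

```text
time_s: 8.52
eef_pos: [0.6113, -0.0192, 0.1587]
eef_rot: [180.0, -0.1, 179.0]
contact_force: [0.4, 0.8, -1.7]
grip_width: 0.0201
gripper_force: 39.3
```

```bash
python3 -c "
from h import *
go(.5893,.2134,.16,3)"
```

```text
settle [[0.6112, -0.0163, 0.159], [0.6116, -0.0185, 0.159]]
pos [ 0.6118 -0.0199  0.1592] yaw 179.04 j [-2. 13. 14. 91. -0. -1.] -> trans [ 0.0881  0.7764 -0.0027] roll -0.044
```

Request:
drive_tool --steps '[{"claw":0,"translation":[0.01,0.08,0],"roll":-0.01},{"claw":0,"translation":[0.02,0.19,0],"roll":-0.02},{"claw":0,"translation":[0.035,0.3,0],"roll":-0.03},{"claw":0,"translation":[0.05,0.42,0],"roll":-0.044},{"claw":0,"translation":[0.06,0.54,0],"roll":-0.044},{"claw":0,"translation":[0.075,0.65,0],"roll":-0.044},{"claw":0,"translation":[0.084,0.74,0],"roll":-0.044},{"claw":0,"translation":[0.088,0.776,0],"roll":-0.044}]'

```text
time_s: 9.38
eef_pos: [0.5901, 0.2143, 0.1593]
eef_rot: [180.0, -0.1, -177.1]
contact_force: [0.9, 0.1, -0.7]
grip_width: 0.0201
gripper_force: 39.5
```

```bash
python3 -c "
from h import *
go(.5893,.2134,.16,3)
for n in('top','scene'):
    p,d=cams.snapshot(n); W=cloud(n,d); cv2.imwrite(f'pics/m_{n}.png',p[:,:,::-1])
    for z in (.165,.17,.175,.18,.185,.19): print(z,len(sel(W,.5,.68,.1,.32,z,z+.005)),end=' ')
    q=sel(W,.5,.68,.1,.32,.168,.191); print(n,rect(q))
"
```

```text
settle [[0.5903, 0.2129, 0.1594], [0.5905, 0.2117, 0.1596]]
pos [0.5906 0.211  0.1599] yaw -177.16 j [20. 15. 17. 92. -0. 17.] -> trans [ 0.004   0.0081 -0.0004] roll -0.0017
0.165 0 0.17 1 0.175 36 0.18 440 0.185 77 0.19 1 top (array([593.6, 179.6]), array([110.7,  49.6]), 3.4, 554, np.float64(182.8))
0.165 0 0.17 1 0.175 109 0.18 465 0.185 19 0.19 9 scene (array([592.7, 207.4]), array([112.3, 114.8]), 3.9, 595, np.float64(182.0))
```

Request:
drive_tool --steps '[{"claw":0,"translation":[0.006,0.0087,0],"roll":0.004},{"claw":0,"translation":[0.006,0.0087,0.06],"roll":0.004},{"claw":0,"translation":[0.006,0.0087,0.13],"roll":0.004},{"claw":0,"translation":[0.006,0.0087,0.2],"roll":0.004},{"claw":0,"translation":[0.006,0.0087,0.25],"roll":0.004},{"claw":0,"translation":[0.006,0.0087,0.28],"roll":0.004},{"claw":0,"translation":[0.006,0.0087,0.28],"roll":0.004}]'

```text
time_s: 10.27
eef_pos: [0.5875, 0.2139, 0.0745]
eef_rot: [-179.9, -0.2, -177.5]
contact_force: [-0.6, 0.1, -0.9]
grip_width: 0.0203
gripper_force: 39.5
```

```bash
python3 -c "
from h import *
go(.5888,.2136,.049,2.5)
print(robot.get_obs()['contact_force'])
for n in('top','scene'):
    p,d=cams.snapshot(n); W=cloud(n,d); cv2.imwrite(f'pics/n_{n}.png',p[:,:,::-1])
    q=sel(W,.52,.66,.1,.32,.088,.107); print(n,rect(q))
"
```

```text
settle [[0.5887, 0.2146, 0.0773], [0.589, 0.2148, 0.0779]]
pos [0.5891 0.2149 0.0781] yaw -177.48 j [20. 15.  7. 82. -0. 18.] -> trans [ 0.0015 -0.0045  0.097 ] roll 0.0002
[-0.42135103  1.07588551 -1.40131729]
top (array([592.1, 183. ]), array([109. ,  48.2]), 2.4, 479, np.float64(101.4))
scene (array([591.4, 212.4]), array([115.9, 117.4]), 6.0, 569, np.float64(99.7))
```

Request:
drive_tool --steps '[{"claw":0,"translation":[0.003,-0.0045,0.02],"roll":0},{"claw":0,"translation":[0.003,-0.0045,0.04],"roll":0},{"claw":0,"translation":[0.003,-0.0045,0.055],"roll":0},{"claw":0,"translation":[0.003,-0.0045,0.07],"roll":0},{"claw":0,"translation":[0.003,-0.0045,0.08],"roll":0},{"claw":0,"translation":[0.003,-0.0045,0.088],"roll":0},{"claw":0,"translation":[0.003,-0.0045,0.094],"roll":0},{"claw":0,"translation":[0.003,-0.0045,0.094],"roll":0}]'

```text
time_s: 11.23
eef_pos: [0.5876, 0.2135, 0.0487]
eef_rot: [180.0, 0.0, -177.5]
contact_force: [-1.2, -0.4, 1.4]
grip_width: 0.0202
gripper_force: 39.7
```

```bash
python3 -c "
from h import *
go(.5883,.2136,.049,2.5)
print(robot.get_obs()['contact_force'])
for n in('top','scene'):
    p,d=cams.snapshot(n); W=cloud(n,d); cv2.imwrite(f'pics/o_{n}.png',p[:,:,::-1])
    q=sel(W,.52,.66,.1,.32,.06,.08); print(n,rect(q))
"
```

```text
settle [[0.5877, 0.2136, 0.0487], [0.5877, 0.2136, 0.0487]]
pos [0.5877 0.2136 0.0487] yaw -177.46 j [20. 15.  4. 79.  0. 17.] -> trans [-0.002   0.     -0.0009] roll 0.0005
[-1.49654171 -0.27825558  2.31058929]
top (array([590.9, 181.3]), array([110.8,  47.3]), 1.7, 446, np.float64(71.9))
scene (array([588.7, 211.5]), array([113. , 116.2]), 3.2, 600, np.float64(70.1))
```

Request:
drive_tool --steps '[{"claw":0,"translation":[0,0,0.003],"roll":0},{"claw":0,"translation":[0,0,0.003],"roll":0},{"claw":0.5,"translation":[0,0,0],"roll":0},{"claw":0.5,"translation":[0,0,0],"roll":0},{"claw":0.5,"translation":[0,0,0],"roll":0},{"claw":0.5,"translation":[0,0,0],"roll":0},{"claw":0.5,"translation":[0,0,-0.05],"roll":0},{"claw":0.5,"translation":[0,0,-0.1],"roll":0}]'

```text
time_s: 12.2
eef_pos: [0.5869, 0.2133, 0.0774]
eef_rot: [-180.0, -0.1, -177.5]
contact_force: [0.2, 0.2, 1.3]
grip_width: 0.0429
gripper_force: 0.0
```

Request:
drive_tool --steps '[{"claw":0.5,"translation":[0,0,-0.1],"roll":0},{"claw":0.5,"translation":[0,0,-0.2],"roll":0},{"claw":0.5,"translation":[0,0,-0.3],"roll":0},{"claw":0.5,"translation":[0,0,-0.35],"roll":0},{"claw":0.5,"translation":[0,0,-0.35],"roll":0}]'

```text
time_s: 12.62
eef_pos: [0.589, 0.214, 0.1877]
eef_rot: [179.9, 0.3, -177.5]
contact_force: [1.0, 0.1, 0.3]
grip_width: 0.0426
gripper_force: 0.0
```

```bash
python3 -c "
from h import *
go(.466,-.196,.12,-96.4)
for n in('top','scene'):
    p,d=cams.snapshot(n); W=cloud(n,d); cv2.imwrite(f'pics/o_{n}.png',p[:,:,::-1])
    q=sel(W,.52,.66,.1,.32,.06,.08); print(n,rect(q), np.std(q[:,2]))
"
```

```text
settle [[0.588, 0.2136, 0.1834], [0.5875, 0.2135, 0.1823]]
pos [0.5872 0.2134 0.1818] yaw -177.46 j [20. 15. 19. 94. -0. 17.] -> trans [ 0.4638 -1.3452  0.2077] roll -0.9007
top (array([588.5, 197.3]), array([110.4,  80.4]), 5.4, 823, np.float64(72.0)) 0.002330751831780176
scene (array([589.3, 210.3]), array([115.7, 116.4]), 3.1, 680, np.float64(70.3)) 0.0029036723174484073
```

Request:
drive_tool --steps '[{"claw":0.6,"translation":[0.24,-0.7,0.05],"roll":-0.6},{"claw":0.6,"translation":[0.24,-0.7,0.05],"roll":-0.6},{"claw":0.6,"translation":[0.24,-0.7,0.05],"roll":-0.6},{"claw":0.6,"translation":[0.24,-0.7,0.05],"roll":-0.6},{"claw":0.6,"translation":[0.24,-0.7,0.05],"roll":-0.6},{"claw":0.6,"translation":[0.24,-0.7,0.05],"roll":-0.6},{"claw":0.6,"translation":[0.24,-0.7,0.05],"roll":-0.6},{"claw":0.6,"translation":[0.24,-0.7,0.05],"roll":-0.6}]'

```text
time_s: 13.58
eef_pos: [0.5242, -0.001, 0.1676]
eef_rot: [180.0, -0.0, -123.2]
contact_force: [0.1, -0.7, 0.4]
grip_width: 0.051
gripper_force: 0.0
```

```bash
python3 -c "
from h import *
go(.466,-.195,.11,-96.4)"
```

```text
settle [[0.5245, 0.0001, 0.1677], [0.5246, 0.0004, 0.1677]]
pos [0.5248 0.0006 0.1678] yaw -123.64 j [  0.   1.   2.  91.   0. -56.] -> trans [ 0.6514 -0.1984  0.1929] roll -0.3027
```

Request:
drive_tool --steps '[{"claw":0.6,"translation":[0.65,-0.198,0.19],"roll":-0.302},{"claw":0.6,"translation":[0.65,-0.198,0.19],"roll":-0.302},{"claw":0.6,"translation":[0.65,-0.198,0.19],"roll":-0.302},{"claw":0.6,"translation":[0.65,-0.198,0.19],"roll":-0.302},{"claw":0.6,"translation":[0.65,-0.198,0.19],"roll":-0.302},{"claw":0.6,"translation":[0.65,-0.198,0.19],"roll":-0.302},{"claw":0.6,"translation":[0.65,-0.198,0.19],"roll":-0.302},{"claw":0.6,"translation":[0.65,-0.198,0.19],"roll":-0.302}]'

```text
time_s: 14.45
eef_pos: [0.4666, -0.1953, 0.1108]
eef_rot: [179.9, 0.0, -96.5]
contact_force: [1.6, 0.7, 0.8]
grip_width: 0.0512
gripper_force: 0.0
```

```bash
python3 -c "
from h import *
go(.466,-.195,-.014,-96.4)"
```

```text
settle [[0.4674, -0.1942, 0.1115], [0.4676, -0.194, 0.1117]]
pos [ 0.4677 -0.1939  0.1117] yaw -96.23 j [ -23.   -2.   -7.   85.    0. -106.] -> trans [0.0041 0.0053 0.4191] roll 0.0019
```

Request:
drive_tool --steps '[{"claw":0.6,"translation":[0.004,0.005,0.12],"roll":0},{"claw":0.6,"translation":[0.004,0.005,0.24],"roll":0},{"claw":0.6,"translation":[0.004,0.005,0.33],"roll":0},{"claw":0.6,"translation":[0.004,0.005,0.38],"roll":0},{"claw":0.6,"translation":[0.004,0.005,0.4],"roll":0},{"claw":0.6,"translation":[0.004,0.005,0.419],"roll":0},{"claw":0.6,"translation":[0.004,0.005,0.419],"roll":0}]'

```text
time_s: 15.23
eef_pos: [0.4658, -0.1954, -0.0143]
eef_rot: [-180.0, 0.0, -96.2]
contact_force: [0.3, -0.2, -0.2]
grip_width: 0.0513
gripper_force: 0.0
```

```bash
python3 -c "
from h import *
go(.466,-.195,-.014,-96.4)
p,d=cams.snapshot('scene');W=cloud('scene',d);cv2.imwrite('pics/s4.png',cv2.resize(p[200:340,160:360,::-1],None,fx=4,fy=4))"
```

```text
settle [[0.4663, -0.1959, -0.0131], [0.4664, -0.1961, -0.013]]
pos [ 0.4663 -0.1962 -0.013 ] yaw -96.27 j [ -23.    0.  -19.   71.   -0. -107.] -> trans [-0.0037  0.0014  0.0034] roll 0.0014
```

View pics/s4.png

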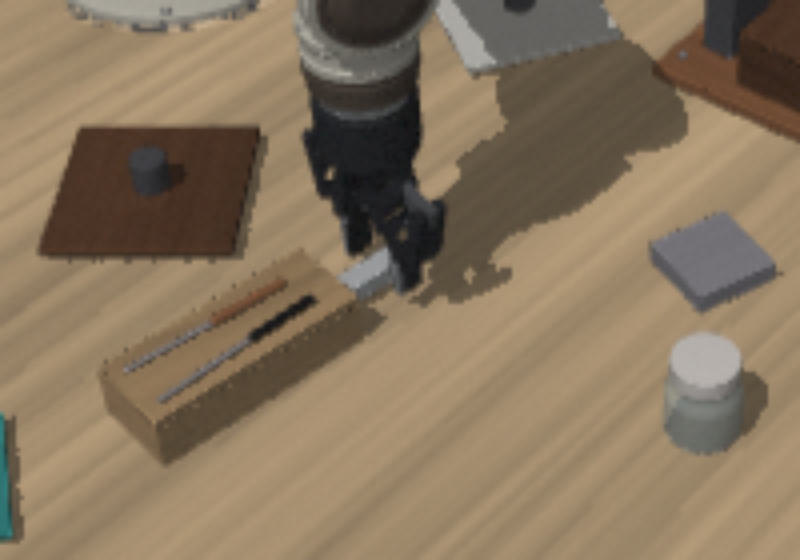

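The fingers straddle the end of the bar at crop pixel (375,270), clear of the rack. Next I close and pull along tool -x, which is the rack's -x.

Request:
drive_tool --steps '[{"claw":0,"translation":[0,0,0],"roll":0},{"claw":0,"translation":[0,0,0],"roll":0},{"claw":0,"translation":[0,0,0],"roll":0},{"claw":0,"translation":[0,0,0],"roll":0},{"claw":0,"translation":[0,0,0],"roll":0},{"claw":0,"translation":[0,0,0],"roll":0}]' --grip_force 50

```text
time_s: 15.98
eef_pos: [0.4656, -0.1961, -0.014]
eef_rot: [-180.0, -0.0, -96.3]
contact_force: [-1.1, 0.4, 3.5]
grip_width: 0.0184
gripper_force: 52.3
```

```bash
python3 -c "
from h import *
go(.466+.19*.1115,-.195+.19*.9938,-.013,-96.4)
print(robot.get_obs()['contact_force'])"
```

```text
settle [[0.4656, -0.196, -0.0141], [0.4656, -0.196, -0.0141]]
pos [ 0.4656 -0.196  -0.0141] yaw -96.28 j [ -23.    0.  -19.   71.   -0. -107.] -> trans [-0.6369 -0.0023 -0.0037] roll 0.0013
[-1.20830747  0.05337099  5.02645069]
```

Request:
drive_tool --steps '[{"claw":0,"translation":[-0.05,0,-0.004],"roll":0},{"claw":0,"translation":[-0.13,0,-0.004],"roll":0},{"claw":0,"translation":[-0.23,0,-0.004],"roll":0},{"claw":0,"translation":[-0.33,0,-0.004],"roll":0},{"claw":0,"translation":[-0.43,0,-0.004],"roll":0},{"claw":0,"translation":[-0.53,0,-0.004],"roll":0},{"claw":0,"translation":[-0.6,0,-0.004],"roll":0},{"claw":0,"translation":[-0.64,0,-0.004],"roll":0}]'

```text
time_s: 16.85
eef_pos: [0.486, -0.0028, -0.0138]
eef_rot: [179.9, 0.0, -96.2]
contact_force: [-0.1, 0.7, -2.5]
grip_width: 0.0182
gripper_force: 51.6
```

```bash
python3 -c "
from h import *
go(.466+.19*.1115,-.195+.19*.9938,-.022,-96.4)
o=robot.get_obs();print(o['contact_force'],o['grip_width'])
for n in('top','scene'):
    p,d=cams.snapshot(n); W=cloud(n,d); cv2.imwrite(f'pics/b_{n}.png',p[:,:,::-1])
    q=sel(W,.44,.52,-.235,.04,.006,.035); print(n,rect(q))
    for y in np.arange(-.24,.02,.03):
        s=sel(W,.44,.53,y,y+.03,.006,.04); print(len(s),s.mean(0).round(3) if len(s) else '')
"
```

```text
settle [[0.4862, -0.0036, -0.0137], [0.4861, -0.0047, -0.0137]]
pos [ 0.4861 -0.0054 -0.0135] yaw -96.25 j [ -1.  -2. -21.  71.  -0. -84.] -> trans [ 0.0022 -0.0038  0.0282] roll 0.0017
[-0.4211098   0.41150734 -2.22038894] 0.018655323900135933
top (array([ 482.4, -160. ]), array([138.4,  73.3]), 83.8, 379, np.float64(26.1))
3 [ 0.49  -0.223  0.007]
92 [ 0.465 -0.194  0.025]
93 [ 0.469 -0.165  0.024]
96 [ 0.471 -0.136  0.025]
97 [ 0.476 -0.105  0.026]
0 
0 
0 
0 
scene (array([487.8, -98.7]), array([225.6,  59.9]), 86.9, 512, np.float64(23.5))
1 [ 0.467 -0.211  0.019]
84 [ 0.469 -0.197  0.02 ]
76 [ 0.472 -0.166  0.021]
69 [ 0.476 -0.135  0.021]
71 [ 0.48  -0.105  0.022]
65 [ 0.484 -0.076  0.022]
66 [ 0.487 -0.045  0.022]
92 [ 0.489 -0.015  0.027]
2 [0.491 0.007 0.022]
```

Request:
drive_tool --steps '[{"claw":0,"translation":[0,0,0.008],"roll":0},{"claw":0,"translation":[0,0,0.016],"roll":0},{"claw":0,"translation":[0,0,0.024],"roll":0},{"claw":0,"translation":[0,0,0.029],"roll":0},{"claw":0,"translation":[0,0,0.031],"roll":0},{"claw":0,"translation":[0,0,0.031],"roll":0},{"claw":0,"translation":[0,0,0.031],"roll":0}]'

```text
time_s: 17.73
eef_pos: [0.4864, -0.0051, -0.0224]
eef_rot: [180.0, -0.0, -96.3]
contact_force: [-0.7, 0.2, -1.7]
grip_width: 0.0184
gripper_force: 51.7
```

Request:
drive_tool --steps '[{"claw":0.4,"translation":[0,0,0],"roll":0},{"claw":0.5,"translation":[0,0,0],"roll":0},{"claw":0.6,"translation":[0,0,0],"roll":0},{"claw":0.6,"translation":[0,0,0],"roll":0},{"claw":0.6,"translation":[0,0,-0.06],"roll":0},{"claw":0.6,"translation":[0,0,-0.16],"roll":0},{"claw":0.6,"translation":[0,0,-0.26],"roll":0},{"claw":0.6,"translation":[0.2,0,-0.26],"roll":0}]'

```text
time_s: 18.4
eef_pos: [0.4854, -0.0428, 0.0615]
eef_rot: [-179.5, 0.1, -95.9]
contact_force: [1.5, -1.0, 0.8]
grip_width: 0.0513
gripper_force: 0.0
```

```bash
python3 -c "
from h import *
for i in range(3):
    p,d=cams.snapshot('scene')
for n in('scene','top'):
    p,d=cams.snapshot(n); W=cloud(n,d)
    q=sel(W,.43,.54,-.24,.04,.010,.024); print(n,rect(q),q[:,1].min(),q[:,1].max()); vx,vy,x,y=cv2.fitLine(q[:,:2].astype(np.float32),2,0,.001,.001).ravel(); print(np.degrees(np.arctan2(vy,vx)))
    for y in np.arange(-.24,.03,.03):
        s=sel(W,.43,.54,y,y+.03,.01,.024); print(len(s),s.mean(0).round(3) if len(s) else '',end='; ')
go(.475,-.11,.06,-96.4)
cv2.imwrite('pics/s5.png',cv2.resize(cams.snapshot('scene')[0][180:330,180:380,::-1],None,fx=4,fy=4))
"
```

```text
scene (array([ 478.2, -101.5]), array([222.5,  29.1]), 83.4, 359, np.float64(15.1)) -0.21301588414073358 0.008757219942149713
83.353905
4 [ 0.472 -0.212  0.016]; 53 [ 0.468 -0.194  0.015]; 48 [ 0.471 -0.164  0.015]; 52 [ 0.475 -0.135  0.015]; 49 [ 0.478 -0.106  0.015]; 47 [ 0.481 -0.075  0.015]; 46 [ 0.485 -0.045  0.015]; 47 [ 0.489 -0.015  0.015]; 13 [0.488 0.006 0.015]; 0 ; top (array([ 458.7, -204.9]), array([83.4, 26.3]), 68.8, 123, np.float64(17.0)) -0.23967075357283377 -0.16518572395811232
74.26341
2 [ 0.434 -0.239  0.02 ]; 76 [ 0.465 -0.194  0.017]; 45 [ 0.467 -0.173  0.017]; 0 ; 0 ; 0 ; 0 ; 0 ; 0 ; 0 ; settle [[0.4816, -0.046, 0.055], [0.4816, -0.0459, 0.0551]]
pos [ 0.4816 -0.0458  0.0551] yaw -96.23 j [ -5.  -4. -16.  79.   0. -89.] -> trans [ 0.215  -0.0012 -0.0164] roll 0.0019
```

View pics/s5.png

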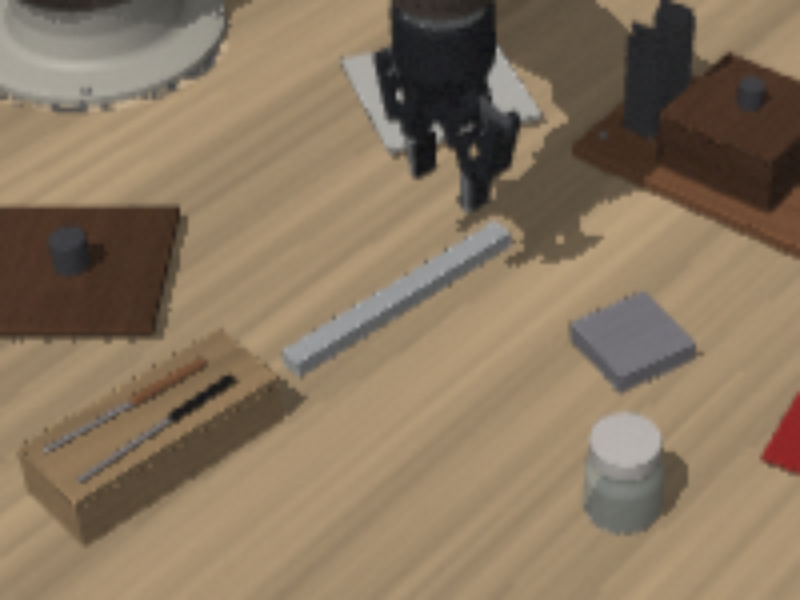

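Request:
drive_tool --steps '[{"claw":0.6,"translation":[0.09,0,0],"roll":0},{"claw":0.6,"translation":[0.187,0.004,0],"roll":0},{"claw":0.6,"translation":[0.187,0.004,0],"roll":0},{"claw":0.6,"translation":[0.187,0.004,0.08],"roll":0},{"claw":0.6,"translation":[0.187,0.004,0.14],"roll":0},{"claw":0.6,"translation":[0.187,0.004,0.14],"roll":0}]'

```text
time_s: 19.4
eef_pos: [0.4725, -0.1013, 0.0101]
eef_rot: [179.7, 0.0, -96.3]
contact_force: [-0.1, 0.2, -0.7]
grip_width: 0.0513
gripper_force: 0.0
```

```bash
python3 -c "
from h import *
go(.478,-.1015,-.0235,-96.4)"
```

```text
settle [[0.4741, -0.1016, 0.0134], [0.4748, -0.1018, 0.0143]]
pos [ 0.4752 -0.1019  0.0148] yaw -96.25 j [-12.  -3. -19.  74.   0. -96.] -> trans [-0.0023 -0.0089  0.1276] roll 0.0017
```

Request:
drive_tool --steps '[{"claw":0.6,"translation":[-0.002,-0.009,0.05],"roll":0.002},{"claw":0.6,"translation":[-0.002,-0.009,0.09],"roll":0.002},{"claw":0.6,"translation":[-0.002,-0.009,0.115],"roll":0.002},{"claw":0.6,"translation":[-0.002,-0.009,0.127],"roll":0.002},{"claw":0.4,"translation":[-0.002,-0.009,0.127],"roll":0.002},{"claw":0,"translation":[-0.002,-0.009,0.127],"roll":0.002},{"claw":0,"translation":[-0.002,-0.009,0.127],"roll":0.002},{"claw":0,"translation":[-0.002,-0.009,0.127],"roll":0.002}]' --grip_force 60

```text
time_s: 20.27
eef_pos: [0.4777, -0.1019, -0.0238]
eef_rot: [-179.9, -0.0, -96.5]
contact_force: [-0.2, 0.4, 3.8]
grip_width: 0.018
gripper_force: 60.7
```

Request:
drive_tool --steps '[{"claw":0,"translation":[0,0,0],"roll":0},{"claw":0,"translation":[0,0,0],"roll":0},{"claw":0,"translation":[0,0,-0.05],"roll":0},{"claw":0,"translation":[0,0,-0.13],"roll":0},{"claw":0,"translation":[0,0,-0.23],"roll":0},{"claw":0,"translation":[0,0,-0.35],"roll":0},{"claw":0,"translation":[0,0,-0.47],"roll":0},{"claw":0,"translation":[0,0,-0.53],"roll":0}]'

```text
time_s: 20.93
eef_pos: [0.4782, -0.102, 0.1386]
eef_rot: [-179.8, -0.0, -96.5]
contact_force: [0.6, -0.7, -1.6]
grip_width: 0.0185
gripper_force: 60.1
```

```bash
python3 -c "
from h import *
go(.5893,.2134,.135,3)
o=robot.get_obs();print(o['contact_force'],o['grip_width'])
p,d=cams.snapshot('scene'); W=cloud('scene',d)
q=sel(W,.42,.54,-.24,.04,.13,.18)
for y in np.arange(-.24,.03,.03):
        s=q[(q[:,1]>y)&(q[:,1]<y+.03)]; print(len(s),s.mean(0).round(3) if len(s) else '',end='; ')
print(q[:,1].min(),q[:,1].max())
"
```

```text
settle [[0.4789, -0.1022, 0.138], [0.478, -0.102, 0.1354]]
pos [ 0.4772 -0.1018  0.1338] yaw -96.46 j [-12.  -4.  -7.  87.  -0. -96.] -> trans [-1.0861 -0.253  -0.004 ] roll 0.8949
[ 0.01884002 -0.40497874 -2.98197641] 0.018154724672280454
3 [ 0.469 -0.21   0.166]; 93 [ 0.471 -0.197  0.169]; 85 [ 0.476 -0.165  0.17 ]; 80 [ 0.479 -0.135  0.17 ]; 64 [ 0.483 -0.111  0.172]; 39 [ 0.491 -0.074  0.168]; 60 [ 0.491 -0.044  0.168]; 66 [ 0.493 -0.015  0.17 ]; 21 [0.493 0.005 0.169]; 0 ; -0.21064885938192818 0.010056865005393408
```

Request:
drive_tool --steps '[{"claw":0,"translation":[-0.04,-0.01,0],"roll":0.03},{"claw":0,"translation":[-0.1,-0.025,0],"roll":0.08},{"claw":0,"translation":[-0.18,-0.04,0],"roll":0.14},{"claw":0,"translation":[-0.26,-0.06,0],"roll":0.2},{"claw":0,"translation":[-0.34,-0.08,0],"roll":0.26},{"claw":0,"translation":[-0.42,-0.1,0],"roll":0.32},{"claw":0,"translation":[-0.5,-0.12,0],"roll":0.38},{"claw":0,"translation":[-0.58,-0.14,0],"roll":0.44}]'

```text
time_s: 21.85
eef_pos: [0.5379, 0.0674, 0.1322]
eef_rot: [179.9, -0.2, -136.3]
contact_force: [0.1, -0.9, -2.0]
grip_width: 0.0182
gripper_force: 59.9
```

```bash
python3 -c "
from h import *
go(.5893,.2134,.135,3)
o=robot.get_obs();print(o['contact_force'],o['grip_width'])"
```

```text
settle [[0.5383, 0.069, 0.1318], [0.5379, 0.0676, 0.132]]
pos [0.5377 0.0667 0.1324] yaw -135.92 j [  7.   3.   0.  87.  -0. -37.] -> trans [-0.4637  0.2316 -0.0095] roll 0.4565
[-0.24193475 -0.36417986 -2.31274375] 0.018574269158009277
```

Request:
drive_tool --steps '[{"claw":0,"translation":[-0.04,0.02,-0.01],"roll":0.05},{"claw":0,"translation":[-0.11,0.055,-0.01],"roll":0.12},{"claw":0,"translation":[-0.19,0.095,-0.01],"roll":0.19},{"claw":0,"translation":[-0.28,0.14,-0.01],"roll":0.26},{"claw":0,"translation":[-0.36,0.18,-0.01],"roll":0.33},{"claw":0,"translation":[-0.42,0.21,-0.01],"roll":0.4},{"claw":0,"translation":[-0.455,0.227,-0.01],"roll":0.44},{"claw":0,"translation":[-0.464,0.232,-0.01],"roll":0.457}]'

```text
time_s: 22.72
eef_pos: [0.5905, 0.2137, 0.1359]
eef_rot: [-180.0, -0.1, -177.3]
contact_force: [0.2, 0.3, -2.9]
grip_width: 0.0183
gripper_force: 59.9
```

```bash
cat > m.py <<'E'
from h import *
import sys
zt=float(sys.argv[1])   # expected z of bar's top
for n in('scene','top'):
    p,d=cams.snapshot(n); W=cloud(n,d); cv2.imwrite(f'pics/f_{n}.png',p[:,:,::-1])
    q=sel(W,.45,.73,.14,.28,zt-.006,zt+.006)
    if len(q)<20: print(n,len(q)); continue
    print(n,rect(q),q[:,0].min(),q[:,0].max())
    for x in np.arange(.47,.72,.03):
        s=q[(q[:,0]>x)&(q[:,0]<x+.03)]
        if len(s)>3: print(len(s),x.round(3),"y",s[:,1].min().round(4),s[:,1].max().round(4),"z",np.median(s[:,2]).round(4),end='; ')
    print()
E
python3 -c "
from h import *
go(.5893,.2134,.135,3)
o=robot.get_obs();print(o['contact_force'],o['grip_width'])"; python3 m.py .176
```

```text
settle [[0.5902, 0.2126, 0.1362], [0.5902, 0.2122, 0.1365]]
pos [0.5902 0.212  0.1368] yaw -177.13 j [20. 15. 14. 89. -0. 17.] -> trans [0.0028 0.0049 0.0061] roll -0.0014
[ 0.61378088 -0.79672503 -1.51402605] 0.01836760598028406
scene (array([595.7, 204.9]), array([220.4,  41.5]), 4.9, 321, np.float64(175.1)) 0.4841855918978996 0.7052411571368904
20 0.47 y 0.1955 0.2162 z 0.1755; 40 0.5 y 0.1963 0.2163 z 0.1751; 39 0.53 y 0.1956 0.2195 z 0.1752; 23 0.56 y 0.1882 0.2172 z 0.1751; 62 0.59 y 0.1836 0.2277 z 0.1753; 46 0.62 y 0.1997 0.2254 z 0.1753; 48 0.65 y 0.1992 0.2261 z 0.1745; 43 0.68 y 0.1994 0.2269 z 0.1751; 
top (array([641.9, 207. ]), array([126. ,  19.9]), 9.3, 138, np.float64(177.7)) 0.5790725813317176 0.7036402734519713
7 0.56 y 0.1881 0.2007 z 0.1771; 51 0.65 y 0.2044 0.2205 z 0.1776; 78 0.68 y 0.2061 0.2259 z 0.1777;
```

Request:
drive_tool --steps '[{"claw":0,"translation":[0.014,0.01,0],"roll":-0.006},{"claw":0,"translation":[0.014,0.01,0.04],"roll":-0.006},{"claw":0,"translation":[0.014,0.01,0.08],"roll":-0.006},{"claw":0,"translation":[0.014,0.01,0.105],"roll":-0.006},{"claw":0,"translation":[0.014,0.01,0.105],"roll":-0.006},{"claw":0,"translation":[0.014,0.01,0.105],"roll":-0.006}]'

```text
time_s: 23.52
eef_pos: [0.5856, 0.2156, 0.1049]
eef_rot: [-180.0, -0.1, -176.6]
contact_force: [-0.9, 0.3, -1.6]
grip_width: 0.018
gripper_force: 60.0
```

```bash
python3 -c "
from h import *
go(.586,.215,.0725,3.4)
o=robot.get_obs();print(o['contact_force'],o['grip_width'])"; python3 m.py .144; python3 - <<'E'
import cv2,numpy as np
a=cv2.imread('pics/f_top.png')[165:285,200:290]; b=cv2.imread('pics/f_scene.png')[165:260,310:425]
f=lambda i:cv2.resize(i,(400,600 if i is a else 330),interpolation=cv2.INTER_CUBIC)
A=cv2.resize(a,(390,520),interpolation=cv2.INTER_CUBIC);B=cv2.resize(b,(400,330),interpolation=cv2.INTER_CUBIC)
c=np.zeros((520,790,3),np.uint8);c[:,:390]=A;c[:330,390:]=B;cv2.imwrite('pics/s6.png',c)
E
```

```text
settle [[0.5863, 0.2158, 0.1062], [0.5864, 0.2159, 0.1064]]
pos [0.5865 0.2159 0.1065] yaw -176.65 j [20. 14. 10. 86. -0. 17.] -> trans [ 0.0018 -0.003   0.1134] roll -0.0006
[-0.12982027  0.74850075 -1.69252543] 0.01844354225554927
scene (array([591.9, 209.4]), array([222. ,  41.2]), 5.9, 338, np.float64(144.9)) 0.4800984551466052 0.7024885554073329
25 0.47 y 0.1977 0.2195 z 0.1441; 46 0.5 y 0.1957 0.2199 z 0.1451; 47 0.53 y 0.1965 0.2245 z 0.1444; 24 0.56 y 0.1906 0.2269 z 0.1445; 53 0.59 y 0.1889 0.2306 z 0.1447; 51 0.62 y 0.2018 0.229 z 0.1452; 52 0.65 y 0.2064 0.231 z 0.1444; 40 0.68 y 0.2086 0.2315 z 0.1445; 
top (array([636.4, 213.4]), array([128.4,  19.9]), 7.9, 142, np.float64(146.4)) 0.5729778481731872 0.7008961863749784
9 0.56 y 0.1958 0.2062 z 0.1456; 7 0.62 y 0.2087 0.2137 z 0.1449; 59 0.65 y 0.2087 0.2293 z 0.1463; 67 0.68 y 0.2102 0.2304 z 0.147;
```

View pics/s6.png

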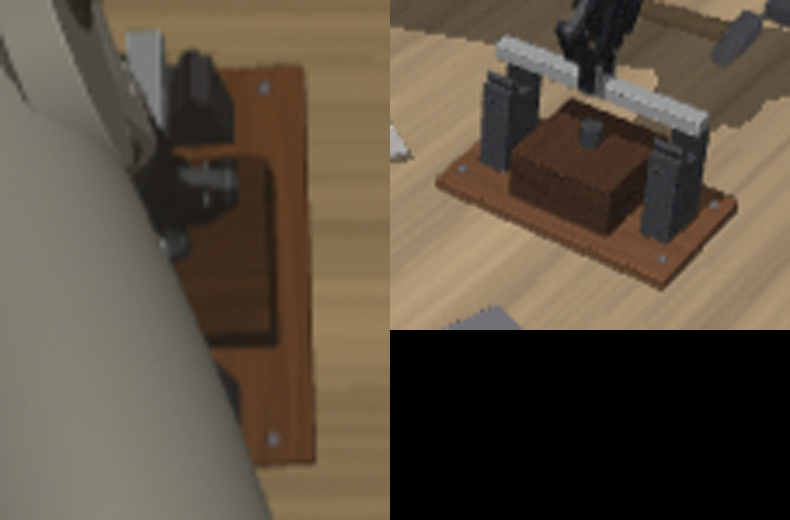

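The top view (left) shows the bar in line with the far fork, and the scene view shows it above both forks. I lower it now.

Request:
drive_tool --steps '[{"claw":0,"translation":[0.002,-0.003,0],"roll":0},{"claw":0,"translation":[0.002,-0.003,0.02],"roll":0},{"claw":0,"translation":[0.002,-0.003,0.04],"roll":0},{"claw":0,"translation":[0.002,-0.003,0.055],"roll":0},{"claw":0,"translation":[0.002,-0.003,0.068],"roll":0},{"claw":0,"translation":[0.002,-0.003,0.08],"roll":0},{"claw":0,"translation":[0.002,-0.003,0.09],"roll":0},{"claw":0,"translation":[0.002,-0.003,0.09],"roll":0}]'

```text
time_s: 24.48
eef_pos: [0.5853, 0.2148, 0.0781]
eef_rot: [-180.0, -0.1, -176.6]
contact_force: [0.2, 0.3, -2.3]
grip_width: 0.0181
gripper_force: 60.0
```

```bash
python3 -c "
from h import *
go(.586,.215,.0725,3.4)
o=robot.get_obs();print(o['contact_force'],o['ft_torque'])"; python3 m.py .119
```

```text
settle [[0.5856, 0.2149, 0.0789], [0.5857, 0.2149, 0.0792]]
pos [0.5858 0.215  0.0793] yaw -176.65 j [20. 14.  7. 83. -0. 17.] -> trans [-0.0006  0.0001  0.0228] roll -0.0006
[ 0.21422806 -0.15948114 -2.60783458] [0.00870444 0.04135502 0.01976287]
scene (array([590.2, 212.6]), array([221.3,  54.8]), 3.9, 401, np.float64(118.5)) 0.4790314246286276 0.7009003156852307
51 0.47 y 0.1787 0.2339 z 0.1186; 62 0.5 y 0.1822 0.2331 z 0.1179; 36 0.53 y 0.1957 0.2197 z 0.1183; 20 0.56 y 0.1905 0.2231 z 0.1187; 56 0.59 y 0.1865 0.2332 z 0.1187; 44 0.62 y 0.2027 0.2281 z 0.1179; 70 0.65 y 0.1925 0.245 z 0.1185; 62 0.68 y 0.1916 0.2449 z 0.1186; 
top (array([640.6, 199.2]), array([129.,  44.]), 15.4, 190, np.float64(119.9)) 0.572702536460092 0.699578226418743
10 0.56 y 0.1911 0.2044 z 0.1203; 7 0.62 y 0.2066 0.2111 z 0.1204; 80 0.65 y 0.1898 0.2275 z 0.1199; 93 0.68 y 0.1906 0.237 z 0.1198;
```

Request:
drive_tool --steps '[{"claw":0,"translation":[0,0,0.006],"roll":0},{"claw":0,"translation":[0,0,0.012],"roll":0},{"claw":0,"translation":[0,0,0.018],"roll":0},{"claw":0,"translation":[0,0,0.023],"roll":0},{"claw":0,"translation":[0,0,0.025],"roll":0},{"claw":0,"translation":[0,0,0.025],"roll":0}]'

```text
time_s: 25.28
eef_pos: [0.5856, 0.2149, 0.0723]
eef_rot: [180.0, 0.0, -176.6]
contact_force: [-2.7, -1.3, 4.3]
grip_width: 0.0184
gripper_force: 60.8
```

```bash
python3 -c "
from h import *
go(.586,.215,.0725,3.4)
o=robot.get_obs();print(o['contact_force'],o['ft_torque'])"; python3 m.py .112
```

```text
settle [[0.5856, 0.2149, 0.0723], [0.5856, 0.2149, 0.0722]]
pos [0.5856 0.2149 0.0723] yaw -176.65 j [20. 14.  6. 82. -0. 17.] -> trans [-0.0012  0.0002 -0.0006] roll -0.0006
[-3.07729639 -0.45202226  5.54919341] [-0.19165166  0.62195088 -0.03959504]
scene (array([590.8, 212.4]), array([221.7,  65. ]), 2.5, 403, np.float64(111.5)) 0.48087838660493104 0.7018994987998395
49 0.47 y 0.1755 0.2327 z 0.1118; 64 0.5 y 0.1776 0.2413 z 0.1113; 34 0.53 y 0.1944 0.2249 z 0.1109; 19 0.56 y 0.1885 0.2266 z 0.1124; 55 0.59 y 0.1895 0.2342 z 0.1116; 46 0.62 y 0.2028 0.2303 z 0.1106; 67 0.65 y 0.1896 0.2441 z 0.1118; 69 0.68 y 0.1839 0.2459 z 0.1113; 
top (array([641.6, 198.5]), array([128.2,  45.7]), 15.3, 199, np.float64(112.2)) 0.5736838154340906 0.6994782180644068
9 0.56 y 0.1927 0.2041 z 0.1114; 6 0.62 y 0.2073 0.2125 z 0.1128; 87 0.65 y 0.1884 0.227 z 0.1124; 97 0.68 y 0.1894 0.2361 z 0.1121;
```

Contact felt; bar top at z≈0.112, as it should be. I release and retreat upward.

Request:
drive_tool --steps '[{"claw":0.3,"translation":[0,0,0],"roll":0},{"claw":0.5,"translation":[0,0,0],"roll":0},{"claw":0.5,"translation":[0,0,0],"roll":0},{"claw":0.5,"translation":[0,0,0],"roll":0},{"claw":0.5,"translation":[0,0,-0.04],"roll":0},{"claw":0.5,"translation":[0,0,-0.1],"roll":0},{"claw":0.5,"translation":[0,0,-0.2],"roll":0},{"claw":0.5,"translation":[0,0,-0.3],"roll":0}]'

```text
time_s: 26.25
eef_pos: [0.5851, 0.2147, 0.1627]
eef_rot: [-180.0, -0.1, -176.7]
contact_force: [1.0, -0.2, 0.4]
grip_width: 0.0425
gripper_force: 0.0
```

Request:
drive_tool --steps '[{"claw":0.5,"translation":[0.2,-0.1,-0.1],"roll":0},{"claw":0.5,"translation":[0.4,-0.3,-0.1],"roll":0},{"claw":0.5,"translation":[0.4,-0.5,-0.1],"roll":0},{"claw":0.5,"translation":[0.4,-0.7,-0.1],"roll":0},{"claw":0.5,"translation":[0.4,-0.7,-0.1],"roll":0},{"claw":0.5,"translation":[0.4,-0.7,-0.1],"roll":0},{"claw":0.5,"translation":[0.4,-0.7,-0.1],"roll":0},{"claw":0.5,"translation":[0.4,-0.7,-0.1],"roll":0}]'

```text
time_s: 26.92
eef_pos: [0.4778, -0.0041, 0.193]
eef_rot: [-180.0, 0.1, -176.9]
contact_force: [-0.4, 1.0, -0.0]
grip_width: 0.0423
gripper_force: 0.0
```

```bash
python3 m.py .112; python3 - <<'E'
from h import *
for n in('top','scene'):
    p,d=cams.snapshot(n);W=cloud(n,d)
    print(rect(sel(W,.52,.66,.14,.29,.064,.078)))
    if n=='top': a=p
A=cv2.resize(a[165:285,190:300,::-1],(495,540),interpolation=cv2.INTER_CUBIC);cv2.imwrite('pics/s7.png',A)
E
```

```text
scene (array([591.5, 212.6]), array([219.1,  63.6]), 3.3, 422, np.float64(111.1)) 0.4816508328512969 0.7009526443206724
45 0.47 y 0.1779 0.2296 z 0.1121; 73 0.5 y 0.1755 0.2396 z 0.1114; 40 0.53 y 0.1984 0.2211 z 0.1108; 47 0.56 y 0.1992 0.224 z 0.1108; 41 0.59 y 0.2009 0.2268 z 0.1111; 46 0.62 y 0.2033 0.2277 z 0.1112; 60 0.65 y 0.1855 0.2388 z 0.1117; 70 0.68 y 0.1872 0.2457 z 0.1108; 
top (array([590., 214.]), array([220.2,  59.7]), 2.9, 887, np.float64(112.6)) 0.4802629063618033 0.6995649186043457
118 0.47 y 0.1794 0.2368 z 0.1122; 133 0.5 y 0.1799 0.2372 z 0.1128; 105 0.53 y 0.2003 0.2222 z 0.1125; 95 0.56 y 0.2028 0.223 z 0.1127; 92 0.59 y 0.2051 0.2247 z 0.1129; 88 0.62 y 0.2063 0.2256 z 0.1132; 151 0.65 y 0.1883 0.2481 z 0.1123; 105 0.68 y 0.1894 0.2478 z 0.1123; 
(array([588.8, 212.6]), array([110.2, 110.1]), 2.9, 1330, np.float64(72.1))
(array([590.1, 196.7]), array([112.6,  85.8]), 4.8, 494, np.float64(70.4))
```

View pics/s7.png

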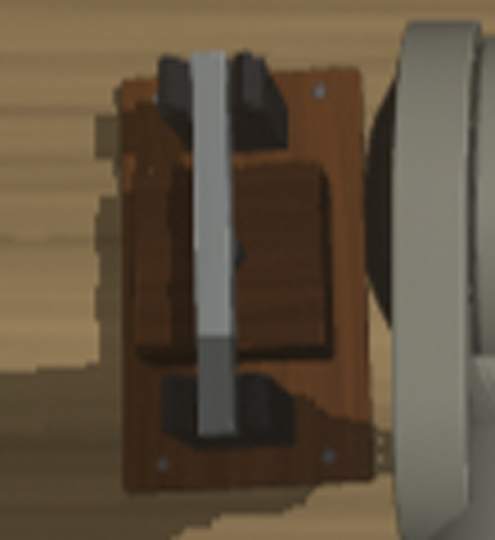

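The bar lies centred in both forks (crop column ~213), level at z 0.112, with the lid home beneath it. I'm handing it in.

```bash
python3 -c "
from plant import robot
print(robot.job_done())"
```

```text
the job is handed in; nothing more can be done
None
```

The lid is home on the box and the bar is resting centred and level in both forks. Both are released, and I handed the job in at about 27 s without getting a verdict back.

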